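Unstack the top bearing cup

TASK

Four square parts trays stand on the workbench, and one of them holds a stack of three nested steel cups. Lift only the top cup off the stack, without pulling up or shifting the cups beneath it, and set it down gently and upright in the empty tray.

Things in the scene. Friction and masses are not known exactly. Their poses are not given: they have to be found in the camera images.
- cup_top: Top one of three identical nested round steel cups, 46 mm high, 140 g. Upper 24 mm: band 56 mm across (a 22 mm deep recess, wall 2.5), all of it free above the next cup's rim; grip its outside, tips less than 24 mm below the rim. Lower 22 mm: solid foot 48.6 mm across, sitting with 1.2 mm play in the next cup, shoulder on its rim. Origin: centre of underside, z up, rim at +46 mm.
- cup_mid: The next cup in the stack, identical: its rim is level with the top cup's shoulder, its origin starts 24 mm below the top cup's. It must stay where it is, nested in the third cup. Origin: centre of its underside, z up. (A single cup of the same kind in another tray is not meant.)
- tray_empty: The empty one of four identical square dark-steel trays, 120 x 120 mm, walls 4 mm thick, rim 18 mm and inner floor 10 mm above the bench, fixed. Origin: centre of its underside; x, y along its sides, z up. The other trays hold the stack, a single cup and a small turbine wheel.

How it is judged (in metres and radians):
At the end, for the whole second after the job is handed in: The top cup stands upright (within 0.15 rad) and still on the floor of the empty tray, its underside's centre within 37 mm of the tray's centre along both sides and less than 18 mm above the tray's underside; the next cup is upright (within 0.15 rad) and within 20 mm of where it was (x of cup_top in the frame of tray_empty between -0.037 and 0.037 m and y of cup_top in the frame of tray_empty between -0.037 and 0.037 m and z of cup_top in the frame of tray_empty below 0.018 m and angle between each of cup_top, cup_mid's own z axis and vertical below 0.15 rad and linear speed of cup_top below 0.02 m/s and distance of cup_mid from where it was at the start of the episode below 0.02 m); the robot touches nothing.
It fails at once if the cup below was pulled up or shifted by more than 20 mm (distance of cup_mid from where it was at the start of the episode above 0.02 m).
It fails at once if the cup was dropped or slammed into the tray (faster than 0.6 m/s close above its floor) (horizontal distance between cup_top and tray_empty below 0.08 m and z of cup_top in the frame of tray_empty below 0.046 m and linear speed of cup_top above 0.6 m/s).
It also fails if it takes over 32 s, if anything falls off the work surface, if the arm or the gripper's body presses on something with over 40 N, if the wrist force passes 120 N, or if a joint passes its speed limit or range.

ROBOT

A 7-joint arm with a two-finger parallel gripper is mounted at the origin on the work surface; the furniture and walls round the work are solid. World frame = base frame: x ahead of the robot, y to its left, z up, the work surface at z = 0. Lengths are in mm, angles in rad, forces in N, time in s.
With the tool pointing down it reaches from about 400 to 850 mm from the base axis. Payload 4.5 kg.
Tool frame: the origin (TCP) lies midway between the tips of the shut fingers; the grasp point (between the pads) lies 19 mm behind it; z points along the fingers, y is the line along which they close (so a half turn about z gives the same grasp; the last joint's range is limited). The gripper opens to 88 mm and grips with 3 to 60 N. Pads are 18 mm wide; open, the fingers measure 123 mm over their backs; the gripper's body (75 mm by 187 mm) begins 45 mm behind the grasp point.
Start: joints at [1.176, 0.689, -0.195, 1.565, 0.157, 0.902, -0.215], TCP at [259.893, -568.427, 238.743] pointing down, gripper open.
Joint ranges: [-3.01, 3.01], [-0.46, 2.08], [-1.47, 1.51], [0.13, 2.56], [-1, 4.14], [0.04, 2.09], [-2.66, 2.66]. Speed limits (rad/s): [2.57, 2.57, 3.14, 3.14, 3.14, 3.14, 3.14].

INTERFACE

Orientations are given as a unit quaternion [x, y, z, w].
In Python, from plant import robot, cams gives the robot as it stands. The module is installed in compiled form; this text tells all that it offers.
- The arm moves only by the tool step_arm, never from a script. Its argument "series" is a list of rows, each an object with "angular": the turn, a rotation vector about the world's x, y, z in parts of the range, where 1.0 means 2 pi rad, a list of three; "slide": the shift along the world's x, y, z in shares of 0.5 m (1.0 is 0.5 m), a list of three; "jaw": the opening, from 0 (shut) to 1 (fully open). In form: [{"angular": [rx, ry, rz], "slide": [dx, dy, dz], "jaw": jaw}, ...]. A call has 1 to 10 rows; each row is the pose to reach, as a shift and turn from the pose commanded when the call began; what a row does not reach only later rows make up. A row lasts 1/8 s, in which the tool goes at most 62.5 mm and 10.7 degrees, less where a joint would pass 70% of its speed; a pose out of reach is approached as far as the arm can. No shift or turn number may pass 1 either way. A call with a gripper value outside its range is refused whole. The fingers move at their own pace and stop on an object; "grip_force" is the grip in N (left out, the last holds). Time passes only in rows, so rows that repeat a pose let the fingers close. It gives the time, the measured TCP pose, the force, the opening and the grip force at its end, in the units of the state.
- robot.get_obs(): the state, without advancing time (a new reading comes with each control period).
- cams.capture(name): name is "side" or "top"; returns a dict with "pixels" (400x640x3 uint8, blue, green, red), "fovy" (degrees; the focal length in pixels is half the picture's height over the tangent of half this angle, whatever the lens; pixels are square), "cx", "cy" (the principal point, pixels), "distortion" ([k1, k2, p1, p2, k3] as OpenCV has them; the pictures are not rectified), "extrinsics" (4x4, takes a point from camera to world coordinates). Camera axes: x right, y down, z forward; pixel columns grow to the right and rows downward; lengths in mm; the calibration is good to about 2 mm. A picture is of the moment at which its call begins. There is no depth.
- robot.job_done(): hands the job in; it is judged then, once.
The state is a dict: "time_s": time; "joint_positions": joint angles; "qd": joint speeds; "tau": joint torques, N m; "position": TCP position; "eef_rot": TCP orientation; "force": force on the tool from outside, world axes, zero at the start; "torque": the same for the moment, N m; "gripper_width": opening from 0.0 (shut) to 1.0 (fully open); "finger_force": force on a finger pad.
Only numpy, scipy, OpenCV 4.12 (cv2) and the standard library are available. Lean on these libraries where they do the work, as an engineer would, in place of code of your own. Each camera call takes 0.05 s, during which the arm holds its last target. There are 200 camera calls.

## Working session

There is one attempt and no reset: what is moved stays moved. The work goes in short steps, Python scripts to look and compute and a tool call to move; the robot and the scene stay as the last step left them, time stands still between calls to the robot, and variables do not carry over. Pictures are saved under pics/ and viewed, at most 10 in all, crops included, and the job is handed in when it is done.

Besides the shell and the picture viewer there is one more tool, called after "Emit:" as name([rows], argument=value, ...), one row to a line, values as JSON. step_arm: Moves the arm, as the interface text tells. Its arguments: {"type":"object","properties":{"series":{"type":"array","items":{"type":"object","properties":{"angular":{"type":"array","items":{"type":"number"}},"slide":{"type":"array","items":{"type":"number"}},"jaw":{"type":"number"}}}},"grip_force":{"type":"number"}},"required":["series"]}

```bash
mkdir -p pics
cat > h.py <<'E'
import numpy as np, cv2, pickle
def K(c):
    f=200/np.tan(np.radians(c["fovy"])/2); return np.array([[f,0,c["cx"]],[0,f,c["cy"]],[0,0,1]])
def ray(c,uv):
    p=cv2.undistortPoints(np.array([[uv]],float),K(c),np.array(c["distortion"],float))[0,0]
    T=np.array(c["extrinsics"]); return T[:3,3],T[:3,:3]@np.array([p[0],p[1],1])
def onz(c,uv,z):
    o,d=ray(c,uv); return o+d*(z-o[2])/d[2]
def proj(c,P):
    T=np.linalg.inv(np.array(c["extrinsics"])); r=cv2.Rodrigues(T[:3,:3])[0]
    return cv2.projectPoints(np.array(P,float).reshape(-1,1,3),r,T[:3,3],K(c),np.array(c["distortion"],float))[0][:,0]
E
python3 - <<'E'
from plant import robot,cams
import pickle,cv2
for n in("top","side"):
    c=cams.capture(n); pickle.dump(c,open(n+".pkl","wb")); cv2.imwrite(f"pics/{n}0.png",c["pixels"]); print(n,c["fovy"],c["extrinsics"])
o=robot.get_obs();print(o["position"],o["eef_rot"],o["time_s"])
E
```

```text
top 47.915936955581046 [[-2.29407087e-02 -9.87537090e-01  1.55705557e-01  3.87484118e+02]
 [-9.99227758e-01  2.76188504e-02  2.79479183e-02 -2.01114808e+01]
 [-3.19000144e-02 -1.54944170e-01 -9.87408068e-01  1.04989627e+03]
 [ 0.00000000e+00  0.00000000e+00  0.00000000e+00  1.00000000e+00]]
side 43.575184067196005 [[-9.99569961e-01 -1.51193954e-02  2.51256317e-02  4.91465028e+02]
 [-2.92600890e-02  5.70767978e-01 -8.20589887e-01  8.21427846e+02]
 [-1.93408306e-03 -8.20972180e-01 -5.70964920e-01  6.47672331e+02]
 [ 0.00000000e+00  0.00000000e+00  0.00000000e+00  1.00000000e+00]]
[ 259.59021377 -567.94448182  237.99795154] [ 9.77095265e-01  2.12800852e-01 -2.33713978e-04 -7.65684458e-04] 0.1
```

View pics/top0.png

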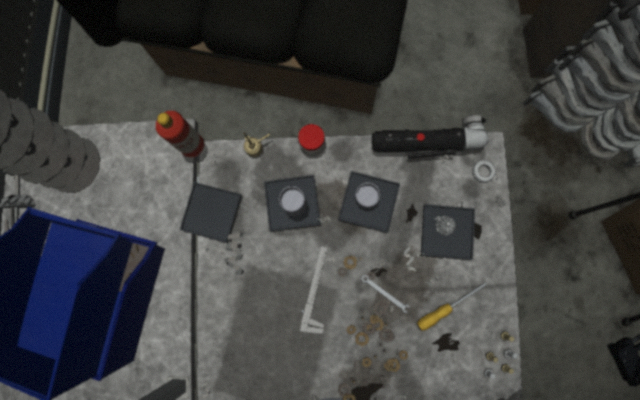

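View pics/side0.png

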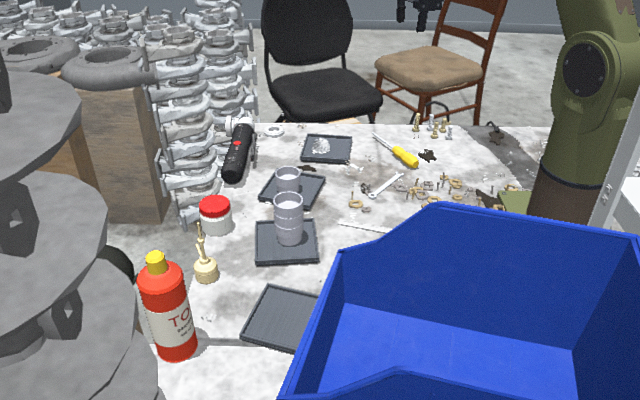

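The stack is in the tray at top (293,200) and side (288,220). The empty tray is at top (212,212). The single cup is at (368,195) and the wheel at (445,230). Next I'll zoom in to measure.

Run:
```python
import pickle,cv2,numpy as np
t=pickle.load(open("top.pkl","rb"))["pixels"];s=pickle.load(open("side.pkl","rb"))["pixels"]
a=cv2.resize(t[165:255,170:330],None,fx=5,fy=5,interpolation=cv2.INTER_CUBIC)
a=cv2.convertScaleAbs(a,alpha=1.6,beta=10)
b=cv2.resize(s[180:270,240:340],None,fx=6,fy=6,interpolation=cv2.INTER_CUBIC)
cv2.imwrite("pics/a.png",a);cv2.imwrite("pics/b.png",b)
```

```text
(no output)
```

View pics/a.png

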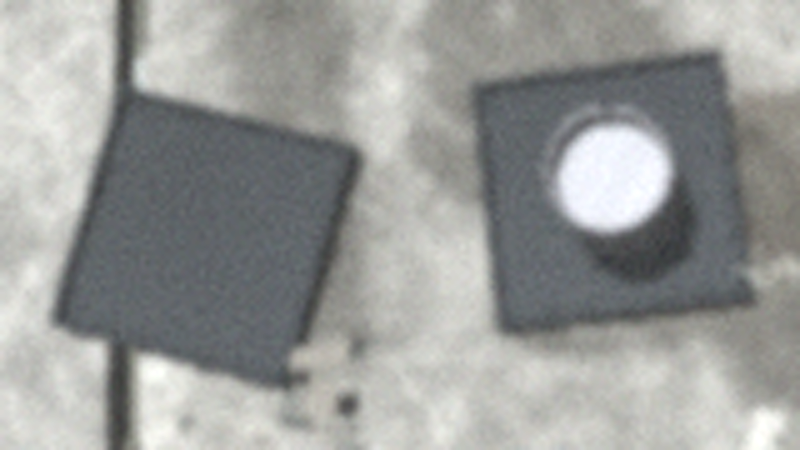

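View pics/b.png

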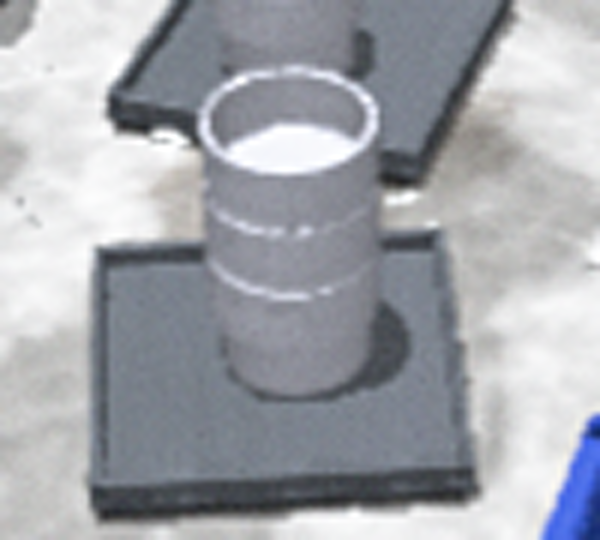

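Top crop: the recess floor disc of the stack is centred at (614,177), and the empty tray's corners are (127,95), (358,152), (290,385), (60,322). In the side crop, the top rim ellipse spans x 200–379 and y 66–172.

Run:
```python
import pickle,numpy as np
from h import *
from plant import robot
t=pickle.load(open("top.pkl","rb"));s=pickle.load(open("side.pkl","rb"))
A=lambda x,y:((x+.5)/5-.5+170,(y+.5)/5-.5+165)
B=lambda x,y:((x+.5)/6-.5+240,(y+.5)/6-.5+180)
print("top disc z82",onz(t,A(614,177),82),"diam",np.linalg.norm(onz(t,A(555,177),82)-onz(t,A(673,177),82)))
print("top rim z104",onz(t,A(610,165),104)); print("side rim",onz(s,B(289.5,119.5),104),"diam",np.linalg.norm(onz(s,B(200,119),104)-onz(s,B(379,119),104)))
print("side foot front z10",onz(s,B(298,398),10))
for n,q in(("empty",[(127,95),(358,152),(290,385),(60,322)]),("stack",[(476,86),(720,52),(752,300),(503,330)])):
    P=np.array([onz(t,A(*p),18) for p in q]);print(n,P.mean(0),np.linalg.norm(P-np.roll(P,1,0),axis=1),P.round(0)[:,:2].tolist(),"yaw",np.arctan2(*(P[1]-P[0])[[1,0]]))
# triangulate rim centre
o1,d1=ray(t,A(610,165));o2,d2=ray(s,B(289.5,119.5))
k=np.linalg.lstsq(np.c_[d1,-d2],o2-o1,rcond=None)[0];print("tri",o1+d1*k[0],o2+d2*k[1])
# bin / neighbours
S=lambda u,v,z:onz(t,(u,v),z).round()
print("bin corner z150",S(163,243,150),S(163,243,200),"singlecup",S(368,195,34),"bottle",S(165,120,150),"knob",S(253,147,50), "jar",S(311,137,60))
from scipy.spatial.transform import Rotation as R
o=robot.get_obs();print(R.from_quat(o["eef_rot"]).as_matrix().round(3),o["gripper_width"],o["force"])
```

```text
top disc z82 [555.32154379  71.92810115  82.        ] diam 51.84722371402235
top rim z104 [556.76788417  71.48966625 104.        ]
side rim [557.34735244  74.10448831 104.        ] diam 55.23192492274296
side foot front z10 [555.83595753  96.48712585  10.        ]
empty [543.05732641 270.64649327  18.        ] [112.39714671 116.64265655 113.62682119 115.53809568] [[613.0, 311.0], [582.0, 199.0], [473.0, 231.0], [505.0, 342.0]] yaw -1.840588511703078
stack [559.86796242  78.89019839  18.        ] [116.43860895 116.1839295  118.25083022 116.19075859] [[612.0, 143.0], [625.0, 27.0], [507.0, 15.0], [496.0, 131.0]] yaw -1.4605650890976114
tri [557.10165284  71.67027182 102.1350218 ] [557.56354657  71.65213217 102.21592866]
bin corner z150 [462. 335. 150.] [457. 315. 200.] singlecup [570. -97.  34.] bottle [727. 340. 150.] knob [688. 165.  50.] jar [704.  30.  60.]
[[ 0.909  0.416 -0.001]
 [ 0.416 -0.909  0.001]
 [-0.    -0.002 -1.   ]] 0.9957935242636924 [0.23805457 0.2109535  0.06901256]
```

The rows are not in the units I measure in: shifts go in shares of 0.5 m and turns go in shares of 2 pi rad. I convert before sending: 0.476 m is 0.952, 0.442 m is 0.884, 1.55 rad is 0.2467.

Emit:
step_arm([
  {"slide": [0.03,0.06,0],"angular": [0,0,0.0159],"jaw": 1},
  {"slide": [0.072,0.156,0],"angular": [0,0,0.0398],"jaw": 1},
  {"slide": [0.12,0.26,0],"angular": [0,0,0.0668],"jaw": 1},
  {"slide": [0.168,0.364,0],"angular": [0,0,0.0939],"jaw": 1},
  {"slide": [0.216,0.468,0],"angular": [0,0,0.121],"jaw": 1},
  {"slide": [0.264,0.572,0],"angular": [0,0,0.148],"jaw": 1},
  {"slide": [0.312,0.676,0],"angular": [0,0,0.1751],"jaw": 1},
  {"slide": [0.36,0.78,0],"angular": [0,0,0.2021],"jaw": 1},
  {"slide": [0.408,0.884,0],"angular": [0,0,0.2292],"jaw": 1},
  {"slide": [0.44,0.952,0],"angular": [0,0,0.2467],"jaw": 1},
])

```text
time_s: 1.35
position: [480.7, -89.5, 238.8]
eef_rot: [0.546, 0.838, 0.001, -0.0]
force: [0.3, -1.2, 0.3]
gripper_width: 1.003
finger_force: 0.0
```

Run:
```python
import pickle
from h import *
from plant import robot
from scipy.spatial.transform import Rotation as R
t=pickle.load(open("top.pkl","rb"));s=pickle.load(open("side.pkl","rb"))
for a,b in(((163,243),(345,248)),((163,243),(435,203)),((100,380),(435,203)),((163,243),(281,400))):
    o1,d1=ray(t,a);o2,d2=ray(s,b);k=np.linalg.lstsq(np.c_[d1,-d2],o2-o1,rcond=None)[0];p,q=o1+d1*k[0],o2+d2*k[1];print(a,b,((p+q)/2).round(),np.linalg.norm(p-q).round(1))
o=robot.get_obs();M=R.from_quat(o["eef_rot"]).as_matrix();print(o["position"],M[:,1],np.degrees(np.arctan2(M[1,1],M[0,1])),o["joint_positions"],o["time_s"])
```

```text
(163, 243) (345, 248) [460. 315. 200.] 4.1
(163, 243) (435, 203) [401. 299. 274.] 104.0
(100, 380) (435, 203) [294. 359. 324.] 142.2
(163, 243) (281, 400) [513. 405. -25.] 73.3
[480.70253486 -89.50218327 238.76755686] [9.15091231e-01 4.03245903e-01 8.84048791e-04] 23.78126287191988 [ 0.47894092  0.56591569 -0.60834729  1.95339291  0.45865301  0.76134542
  0.01942509] 1.35
```

In the tool's units: 0.1649 m is 0.3298, 0.135 m is 0.27, 0.57 rad is 0.0907.

Emit:
step_arm([
  {"slide": [0.04,0.086,0],"angular": [0,0,0.0239],"jaw": 1},
  {"slide": [0.084,0.18,0],"angular": [0,0,0.0493],"jaw": 1},
  {"slide": [0.124,0.27,0],"angular": [0,0,0.0748],"jaw": 1},
  {"slide": [0.1532,0.3298,0],"angular": [0,0,0.0907],"jaw": 1},
  {"slide": [0.1532,0.3298,-0.04],"angular": [0,0,0.0907],"jaw": 1},
  {"slide": [0.1532,0.3298,-0.12],"angular": [0,0,0.0907],"jaw": 1},
  {"slide": [0.1532,0.3298,-0.18],"angular": [0,0,0.0907],"jaw": 1},
  {"slide": [0.1532,0.3298,-0.21],"angular": [0,0,0.0907],"jaw": 1},
  {"slide": [0.1532,0.3298,-0.22],"angular": [0,0,0.0907],"jaw": 1},
  {"slide": [0.1532,0.3298,-0.22],"angular": [0,0,0.0907],"jaw": 1},
])

```text
time_s: 2.6
position: [556.9, 72.7, 129.2]
eef_rot: [0.292, 0.956, 0.0, 0.0]
force: [0.3, -0.5, 0.2]
gripper_width: 0.997
finger_force: 0.0
```

Run:
```python
from plant import robot,cams
import cv2,numpy as np
s=cams.capture("side")["pixels"];t=cams.capture("top")["pixels"]
a=cv2.resize(s[100:280,200:380],None,fx=2.2,fy=2.2,interpolation=cv2.INTER_CUBIC);b=cv2.resize(t[130:270,230:370],(396,396))
cv2.imwrite("pics/c.png",np.hstack([a,b]));print([robot.get_obs()[k] for k in("position","eef_rot","time_s")])
```

```text
[array([557.17030058,  72.7151342 , 129.72570751]), array([2.92156684e-01, 9.56369993e-01, 5.32287199e-04, 7.90512973e-04]), 2.7]
```

View pics/c.png

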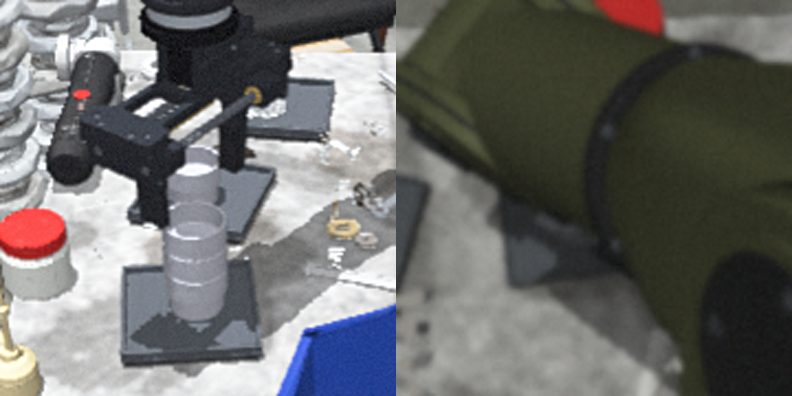

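The side crop shows the open fingers about 25 mm above the rim, one on each side of the cup: near tip at about (150,220), far tip at about (235,165). The top view is hidden by the arm. I'll project the expected tip positions to check the alignment.

Run:
```python
import pickle
from h import *
from plant import cams
c=cams.capture("side");T=np.array([557,72.7,129.4]);y=np.array([.559,.829,0]);x=np.array([.829,-.559,0])
im=cv2.resize(c["pixels"][130:230,240:340],None,fx=6,fy=6,interpolation=cv2.INTER_CUBIC)
def dr(P,col):
    for u,v in proj(c,P): cv2.circle(im,(int((u-239.5)*6),int((v-129.5)*6)),3,col,-1)
for s in(1,-1): dr([T+s*44*y+k*9*x for k in(-1,1)],(0,0,255)); dr([T+s*61.5*y+k*9*x for k in(-1,1)],(0,255,255))
dr([[556.5+28*np.cos(a),72.5+28*np.sin(a),104] for a in np.linspace(0,6.28,24)],(0,255,0))
dr([[556.5+28*np.cos(a),72.5+28*np.sin(a),80] for a in np.linspace(0,3.14,12)],(255,0,0))
cv2.imwrite("pics/d.png",im)
```

```text
(no output)
```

View pics/d.png

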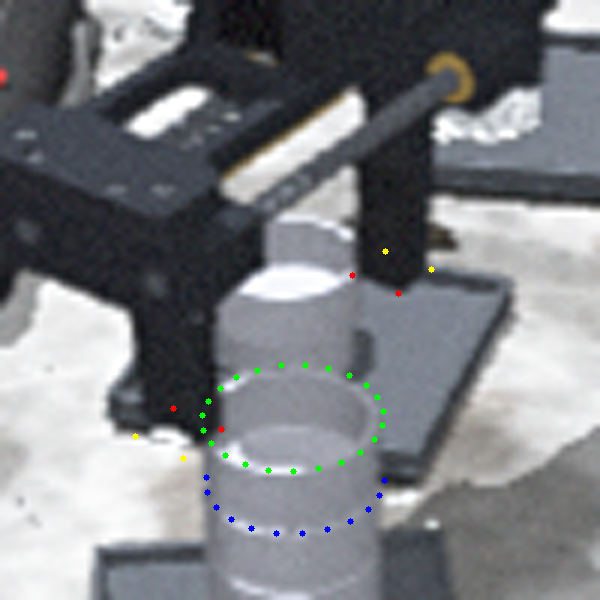

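The projected tips (red and yellow) and rim (green) match the picture to within 1–2 mm. I'll descend to 17 mm below the rim and close gently.

In the tool's units: -0.042 m is -0.084, -0.037 m is -0.074.

Emit:
step_arm([
  {"slide": [0,0,-0.02],"jaw": 1},
  {"slide": [0,0,-0.05],"jaw": 1},
  {"slide": [0,0,-0.074],"jaw": 1},
  {"slide": [0,0,-0.084],"jaw": 1},
  {"slide": [0,0,-0.084],"jaw": 0.8},
  {"slide": [0,0,-0.084],"jaw": 0.72},
  {"slide": [0,0,-0.084],"jaw": 0.68},
  {"slide": [0,0,-0.084],"jaw": 0.64},
  {"slide": [0,0,-0.084],"jaw": 0.6},
  {"slide": [0,0,-0.084],"jaw": 0.55},
], grip_force=15)

```text
validation failed for argument at $.se...
```

Emit:
step_arm([
  {"slide": [0,0,0],"jaw": 0.5},
  {"slide": [0,0,0],"jaw": 0.4},
  {"slide": [0,0,0],"jaw": 0.4},
  {"slide": [0,0,0],"jaw": 0.4},
], grip_force=20)

```text
validation failed for argument at $.se...
```

Both calls were refused, probably because "angular" is required in every row. I'll resend them with it.

In the tool's units: -0.042 m is -0.084, -0.037 m is -0.074.

Emit:
step_arm([
  {"slide": [0,0,-0.02],"angular": [0,0,0],"jaw": 1},
  {"slide": [0,0,-0.05],"angular": [0,0,0],"jaw": 1},
  {"slide": [0,0,-0.074],"angular": [0,0,0],"jaw": 1},
  {"slide": [0,0,-0.084],"angular": [0,0,0],"jaw": 1},
  {"slide": [0,0,-0.084],"angular": [0,0,0],"jaw": 0.8},
  {"slide": [0,0,-0.084],"angular": [0,0,0],"jaw": 0.72},
  {"slide": [0,0,-0.084],"angular": [0,0,0],"jaw": 0.68},
  {"slide": [0,0,-0.084],"angular": [0,0,0],"jaw": 0.64},
  {"slide": [0,0,-0.084],"angular": [0,0,0],"jaw": 0.6},
  {"slide": [0,0,-0.084],"angular": [0,0,0],"jaw": 0.55},
], grip_force=15)

```text
time_s: 4.0
position: [556.8, 72.7, 87.1]
eef_rot: [0.292, 0.956, 0.0, 0.0]
force: [-0.0, 0.7, 2.1]
gripper_width: 0.644
finger_force: 15.0
```

The jaws stopped at 56.7 mm, which is the band diameter, so it's gripped. I'll lift slowly.

In the tool's units: 0.014 m is 0.028, 0.011 m is 0.022.

Emit:
step_arm([
  {"slide": [0,0,0],"angular": [0,0,0],"jaw": 0.5},
  {"slide": [0,0,0.004],"angular": [0,0,0],"jaw": 0.5},
  {"slide": [0,0,0.01],"angular": [0,0,0],"jaw": 0.5},
  {"slide": [0,0,0.016],"angular": [0,0,0],"jaw": 0.5},
  {"slide": [0,0,0.022],"angular": [0,0,0],"jaw": 0.5},
  {"slide": [0,0,0.028],"angular": [0,0,0],"jaw": 0.5},
], grip_force=20)

```text
time_s: 4.75
position: [556.4, 72.3, 100.9]
eef_rot: [0.292, 0.956, -0.0, -0.0]
force: [0.5, 0.3, -1.4]
gripper_width: 0.641
finger_force: 20.0
```

Run:
```python
from plant import robot,cams
import cv2
c=cams.capture("side")["pixels"]
cv2.imwrite("pics/e.png",cv2.resize(c[150:260,230:350],None,fx=5,fy=5,interpolation=cv2.INTER_CUBIC))
```

```text
(no output)
```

View pics/e.png

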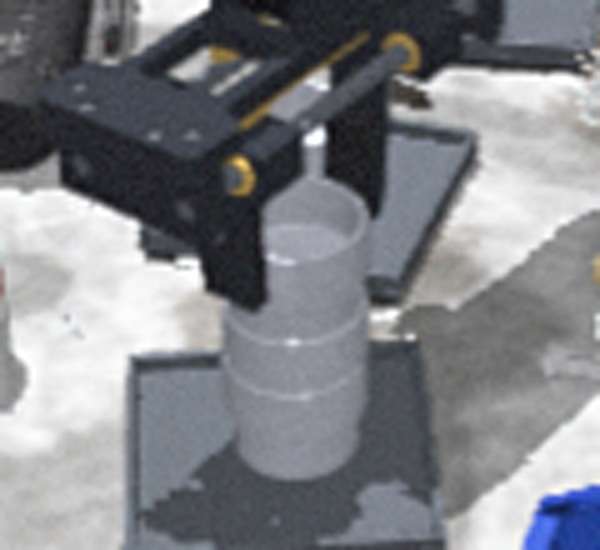

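Only the top cup has risen: the mid rim is still at (295,340) in the crop, and the force of −1.4 N is the weight of one cup. I'll lift clear and carry it over.

In the tool's units: 0.105 m is 0.21, 0.075 m is 0.15.

Emit:
step_arm([
  {"slide": [0,0,0.008],"angular": [0,0,0],"jaw": 0.5},
  {"slide": [0,0,0.02],"angular": [0,0,0],"jaw": 0.5},
  {"slide": [0,0,0.036],"angular": [0,0,0],"jaw": 0.5},
  {"slide": [0,0,0.06],"angular": [0,0,0],"jaw": 0.5},
  {"slide": [0,0,0.09],"angular": [0,0,0],"jaw": 0.5},
  {"slide": [0,0.01,0.11],"angular": [0,0,0],"jaw": 0.5},
  {"slide": [-0.002,0.04,0.12],"angular": [0,0,0],"jaw": 0.5},
  {"slide": [-0.006,0.09,0.12],"angular": [0,0,0],"jaw": 0.5},
  {"slide": [-0.01,0.15,0.12],"angular": [0,0,0],"jaw": 0.5},
  {"slide": [-0.014,0.21,0.12],"angular": [0,0,0],"jaw": 0.5},
])

```text
time_s: 6.05
position: [548.9, 179.8, 160.8]
eef_rot: [0.292, 0.957, 0.0, -0.0]
force: [0.0, 0.2, -0.5]
gripper_width: 0.64
finger_force: 20.0
```

In the tool's units: -0.1 m is -0.2, -0.095 m is -0.19.

Emit:
step_arm([
  {"slide": [-0.004,0.06,0],"angular": [0,0,0],"jaw": 0.5},
  {"slide": [-0.008,0.12,0],"angular": [0,0,0],"jaw": 0.5},
  {"slide": [-0.012,0.164,0],"angular": [0,0,0],"jaw": 0.5},
  {"slide": [-0.013,0.186,0],"angular": [0,0,0],"jaw": 0.5},
  {"slide": [-0.013,0.186,-0.03],"angular": [0,0,0],"jaw": 0.5},
  {"slide": [-0.013,0.186,-0.08],"angular": [0,0,0],"jaw": 0.5},
  {"slide": [-0.013,0.186,-0.13],"angular": [0,0,0],"jaw": 0.5},
  {"slide": [-0.013,0.186,-0.17],"angular": [0,0,0],"jaw": 0.5},
  {"slide": [-0.013,0.186,-0.19],"angular": [0,0,0],"jaw": 0.5},
  {"slide": [-0.013,0.186,-0.2],"angular": [0,0,0],"jaw": 0.5},
])

```text
time_s: 7.3
position: [543.0, 270.2, 60.2]
eef_rot: [0.292, 0.956, -0.0, -0.0]
force: [0.1, -0.2, -1.0]
gripper_width: 0.64
finger_force: 20.0
```

Run:
```python
from plant import robot,cams
import cv2
c=cams.capture("side")["pixels"]
cv2.imwrite("pics/f.png",cv2.resize(c[150:360,190:390],None,fx=2.8,fy=2.8,interpolation=cv2.INTER_CUBIC))
```

```text
(no output)
```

View pics/f.png

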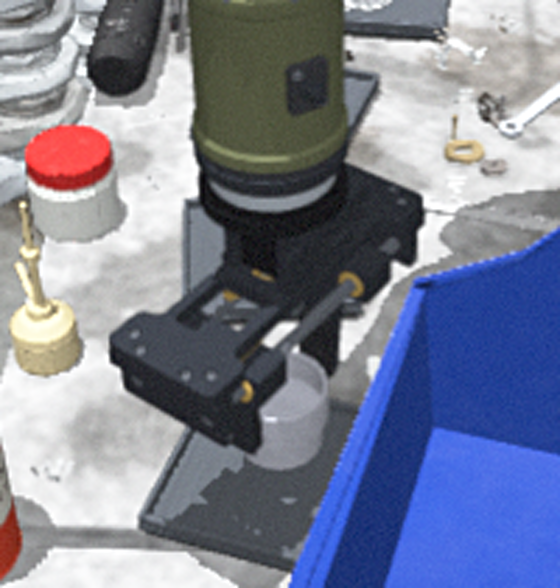

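The cup is held upright over the empty tray, and the bin is clear. Now the slow final descent.

In the tool's units: -0.0205 m is -0.041, -0.019 m is -0.038.

Emit:
step_arm([
  {"slide": [0,0,-0.01],"angular": [0,0,0],"jaw": 0.5},
  {"slide": [0,0,-0.02],"angular": [0,0,0],"jaw": 0.5},
  {"slide": [0,0,-0.028],"angular": [0,0,0],"jaw": 0.5},
  {"slide": [0,0,-0.034],"angular": [0,0,0],"jaw": 0.5},
  {"slide": [0,0,-0.038],"angular": [0,0,0],"jaw": 0.5},
  {"slide": [0,0,-0.041],"angular": [0,0,0],"jaw": 0.5},
  {"slide": [0,0,-0.041],"angular": [0,0,0],"jaw": 0.5},
])

```text
time_s: 8.22
position: [543.0, 270.4, 40.2]
eef_rot: [0.292, 0.956, -0.0, -0.0]
force: [0.0, 0.4, -1.6]
gripper_width: 0.64
finger_force: 20.0
```

In the tool's units: -0.0015 m is -0.003, -0.001 m is -0.002.

Emit:
step_arm([
  {"slide": [0,0,-0.001],"angular": [0,0,0],"jaw": 0.5},
  {"slide": [0,0,-0.002],"angular": [0,0,0],"jaw": 0.5},
  {"slide": [0,0,-0.003],"angular": [0,0,0],"jaw": 0.5},
  {"slide": [0,0,-0.003],"angular": [0,0,0],"jaw": 0.5},
])

```text
time_s: 8.72
position: [543.0, 270.5, 39.1]
eef_rot: [0.292, 0.956, 0.0, 0.0]
force: [-0.9, -0.8, 3.6]
gripper_width: 0.642
finger_force: 20.0
```

Contact: the vertical force went from −1.6 to +3.6 N. I'll open slowly and retreat straight up.

In the tool's units: 0.17 m is 0.34, 0.12 m is 0.24.

Emit:
step_arm([
  {"slide": [0,0,0],"angular": [0,0,0],"jaw": 0.67},
  {"slide": [0,0,0],"angular": [0,0,0],"jaw": 0.72},
  {"slide": [0,0,0],"angular": [0,0,0],"jaw": 0.8},
  {"slide": [0,0,0],"angular": [0,0,0],"jaw": 0.9},
  {"slide": [0,0,0],"angular": [0,0,0],"jaw": 0.9},
  {"slide": [0,0,0.02],"angular": [0,0,0],"jaw": 0.9},
  {"slide": [0,0,0.06],"angular": [0,0,0],"jaw": 0.9},
  {"slide": [0,0,0.14],"angular": [0,0,0],"jaw": 0.9},
  {"slide": [0,0,0.24],"angular": [0,0,0],"jaw": 0.9},
  {"slide": [0,0,0.34],"angular": [0,0,0],"jaw": 0.9},
])

```text
time_s: 9.98
position: [542.8, 270.6, 211.8]
eef_rot: [0.292, 0.956, 0.001, 0.0]
force: [0.2, 0.7, 0.1]
gripper_width: 0.902
finger_force: 0.0
```

In the tool's units: -0.38 m is -0.76, -0.37 m is -0.74.

Emit:
step_arm([
  {"slide": [0,-0.06,0.06],"angular": [0,0,0],"jaw": 0.9},
  {"slide": [0,-0.16,0.06],"angular": [0,0,0],"jaw": 0.9},
  {"slide": [0,-0.26,0.06],"angular": [0,0,0],"jaw": 0.9},
  {"slide": [0,-0.36,0.06],"angular": [0,0,0],"jaw": 0.9},
  {"slide": [0,-0.46,0.06],"angular": [0,0,0],"jaw": 0.9},
  {"slide": [0,-0.56,0.06],"angular": [0,0,0],"jaw": 0.9},
  {"slide": [0,-0.66,0.06],"angular": [0,0,0],"jaw": 0.9},
  {"slide": [0,-0.74,0.06],"angular": [0,0,0],"jaw": 0.9},
  {"slide": [0,-0.76,0.06],"angular": [0,0,0],"jaw": 0.9},
  {"slide": [0,-0.76,0.06],"angular": [0,0,0],"jaw": 0.9},
])

```text
time_s: 11.22
position: [543.1, -109.0, 239.6]
eef_rot: [0.292, 0.956, 0.0, 0.0]
force: [0.1, -0.1, -0.4]
gripper_width: 0.9
finger_force: 0.0
```

Run:
```python
from plant import robot,cams
import cv2,numpy as np
s=cams.capture("side")["pixels"];t=cams.capture("top")["pixels"]
a=cv2.resize(s[170:370,200:350],None,fx=2.5,fy=2.5);b=cv2.resize(t[150:270,170:330],(400,300));b=cv2.copyMakeBorder(b,0,200,0,0,cv2.BORDER_CONSTANT)
cv2.imwrite("pics/g.png",np.hstack([a,b]));print(robot.get_obs()["time_s"])
```

```text
11.325
```

View pics/g.png

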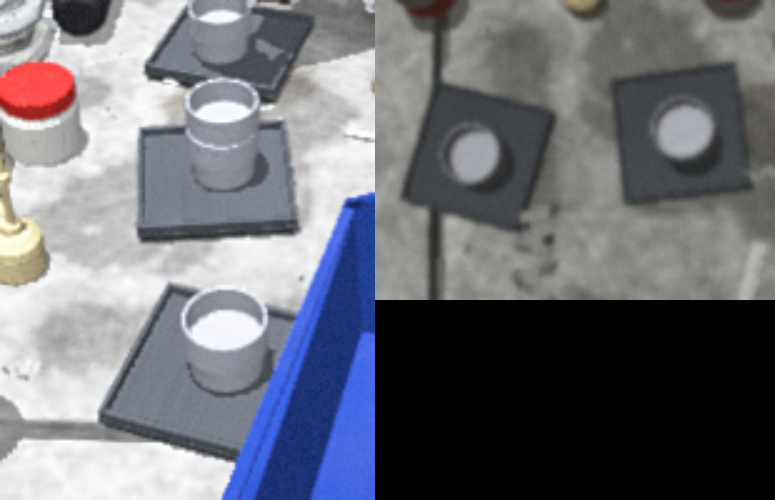

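The cup stands upright at the centre of the empty tray (crop (225,340) in the side view, (472,155) in the top view). The two remaining cups are still nested where they were. Handing in.

```bash
python3 -c "
from plant import robot
print(robot.job_done())"
```

```text
the job is handed in; nothing more can be done
None
```

I set the top cup down upright at the centre of the empty tray, left the two cups below it nested in place, and handed the job in after about 11 s of the 32 s; no verdict was returned.

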